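# Seat the gesso rosette and start the glue timer

### The arm

A 6-joint arm with a two-finger parallel gripper is mounted at the origin on the work surface. World frame = base frame: x ahead of the robot, y to its left, z up, the work surface at z = 0. Lengths are in mm, angles in degrees, forces in N, time in s.
With the tool pointing down it reaches from about 425 to 950 mm from the base axis. Payload 3.5 kg.
Tool frame: the origin (TCP) lies at the very end of the fingers, on their centre line; the grasp point (between the pads) lies 19 mm behind it; z points along the fingers, y is the line along which they close (so a half turn about z gives the same grasp; the last joint's range is limited). The gripper opens to 85 mm and grips with 20 to 120 N. Pads are 22 mm wide; open, the fingers measure 114 mm over their backs; the gripper's body (76 mm by 85 mm) begins 54 mm behind the grasp point. The pads swing forward as they close: fully open they stand 13 mm farther back than shut.
Start: joints at [-75.573, 16.404, 90.338, -0, 73.258, -8.594], TCP at [263.997, -621.218, 231.325] pointing down, gripper open.
Joint ranges: [-158.93, 158.93], [-51.34, 127.21], [12.03, 142.37], [-87.48, 267.48], [13.55, 161.25], [-162.69, 162.69]. Speed limits (degrees/s): [159.86, 159.86, 180, 180, 180, 180].

### API

Orientations are given as [roll, pitch, yaw] about the fixed x, y, z axes, in that order (R = Rz(yaw) Ry(pitch) Rx(roll)).
In Python, from cell import observe, viewer, robot gives the robot as it stands.
- The arm moves only by the shell command python3 -m crank 'ROWS'. ROWS is JSON, a list of rows, each a list of 7 numbers: the shift along the tool's x, y, z as a fraction of full scale, then the turn, a rotation vector about the tool's x, y, z as a fraction of full scale, then the opening, from -1 (shut) to 1 (fully open). A call has 1 to 8 rows; each row shifts and turns the commanded pose from where the row before left it, along the tool's axes as they then stand; what a row does not reach is not made up. Full scale, the value 1, is 60 mm for a shift and 8 degrees for a turn. A row lasts 1/8 s, in which the tool goes at most 62.5 mm and 10.7 degrees, less where a joint would pass 70% of its speed; a pose out of reach is approached as far as the arm can. A call with a number of a shift or a turn outside -1 to 1 is refused whole. A call with a gripper value outside its range is refused whole. The fingers move at their own pace and stop on an object; the grip force is fixed at half the most. Time passes only in rows, so rows that do not move let the fingers close. It gives the time, the measured TCP pose, the force, the opening and the grip force at its end, in the units of the state.
- observe(): the state, without advancing time (a new reading comes with each control period).
- viewer.capture(name): name is "scene" or "top"; returns a dict with "img" (400x640x3 uint8, red, green, blue), "z_map" (400x640 float32, mm along the optical axis (not along the pixel's ray), 0 where there is no reading), "intrinsics" (3x3 intrinsics, pixels), "D" ([k1, k2, p1, p2, k3] as OpenCV has them; the pictures are not rectified), "origin" and "attitude" of the camera in the world. Camera axes: x right, y down, z forward; pixel columns grow to the right and rows downward; lengths in mm; the calibration is good to about 2 mm. A picture is of the moment at which its call begins.
- robot.job_done(): hands the job in; it is judged then, once.
Trained networks look in a picture, given as the dict that the camera call returned (one of the last four; its "shot" number tells which), for a name from the list of things; names that differ only in an ending like _2 or _b are one class to them, and where a whole thing is asked for, a point or a joint stands for the part that bears it (a point fixed in the world has none). Each returns a list of dicts, best first, with "p" (0 to 1); they miss things now and then, are a little off and sometimes report something else, mostly with a low value. They report only what shows in the picture. A call takes as long as a camera call. They do not tell look-alikes from the thing itself.
- viewer.recognise(picture, query): "box" ([left, top, right, bottom] in pixels, round what is visible of it).
- viewer.pinpoint(picture, query): "pixel" ([row, column] in pixels: a listed point, or the origin of a listed thing).
The state is a dict: "time": time; "joint_positions": joint angles; "qd": joint speeds; "joint_torque": joint torques, N m; "ee_pos": TCP position; "tcp_rot": TCP orientation; "contact_force": force on the tool from outside, world axes, zero at the start; "moment": the same for the moment, N m; "opening": opening from 0.0 (shut) to 1.0 (fully open); "gripper_force": force on a finger pad.
Only numpy, scipy, OpenCV 4.12 (cv2) and the standard library are available. Lean on these libraries where they do the work, as an engineer would, in place of code of your own. Each camera call takes 0.05 s, during which the arm holds its last target. There are 200 camera calls.

### The job

The white rosette on the picture frame has fresh glue: with the fingertips press it gently straight down until it is fully home on the frame, then press the green button of the grey timer to start the glue time, and withdraw. Do not grip, lift or shift anything, leave the other three rosettes standing as they are without touching them, and do not press the red button.

Things in the scene. Friction and masses are not known exactly. Their poses are not given: they have to be found in the camera images.
- frame: small picture frame lying face up, fixed on the bench: worn gold, 230 (its x) x 320 (its y) x 35 mm high, rails 70 mm wide around an opening 90 x 180; flat white gesso patches along the rails. Origin: centre of the underside, on the bench. A round flower-shaped rosette stands at each of its four corners, at x +-80, y +-125 mm from the centre; which colour is at which corner varies.
- white: THE ROSETTE TO PRESS. Corner socket of the matt white (gesso) rosette, a thin dark ring 54 mm across around its dowel; origin on the top face of the frame (35 mm above the bench), on the rosette's vertical axis.
- white_top (a point): centre of the flat top boss (24 mm across) of the matt white (gesso) rosette, which is 48 mm across and 14 mm high; moves with it. About 24 to 21 mm above the frame's face while the rosette stands proud on its dowel, about 14 mm when home.
- white_slide (a joint): how far the matt white (gesso) rosette is pressed in, m: starts between 0 and 0.003 (standing proud), 0.010 is fully home. It resists with about 3 N of friction on the way and stays where it is left; the dowel's bed gives 1 mm per 3 N under load (up to 8 mm) and springs back, so at home it firms up softly.
- red: To be left alone. Corner socket of the dark brick red (bole clay) rosette, a thin dark ring 54 mm across around its dowel; origin on the top face of the frame (35 mm above the bench), on the rosette's vertical axis.
- red_top (a point): centre of the flat top boss (24 mm across) of the dark brick red (bole clay) rosette, which is 48 mm across and 14 mm high; moves with it. About 24 to 21 mm above the frame's face while the rosette stands proud on its dowel, about 14 mm when home.
- red_slide (a joint): how far the dark brick red (bole clay) rosette is pressed in, m: starts between 0 and 0.003 (standing proud), 0.010 is fully home. It resists with about 3 N of friction on the way and stays where it is left; the dowel's bed gives 1 mm per 3 N under load (up to 8 mm) and springs back, so at home it firms up softly.
- gold: To be left alone. Corner socket of the gold rosette, a thin dark ring 54 mm across around its dowel; origin on the top face of the frame (35 mm above the bench), on the rosette's vertical axis.
- gold_top (a point): centre of the flat top boss (24 mm across) of the gold rosette, which is 48 mm across and 14 mm high; moves with it. About 24 to 21 mm above the frame's face while the rosette stands proud on its dowel, about 14 mm when home.
- gold_slide (a joint): how far the gold rosette is pressed in, m: starts between 0 and 0.003 (standing proud), 0.010 is fully home. It resists with about 3 N of friction on the way and stays where it is left; the dowel's bed gives 1 mm per 3 N under load (up to 8 mm) and springs back, so at home it firms up softly.
- brown: To be left alone. Corner socket of the very dark brown walnut rosette, a thin dark ring 54 mm across around its dowel; origin on the top face of the frame (35 mm above the bench), on the rosette's vertical axis.
- brown_top (a point): centre of the flat top boss (24 mm across) of the very dark brown walnut rosette, which is 48 mm across and 14 mm high; moves with it. About 24 to 21 mm above the frame's face while the rosette stands proud on its dowel, about 14 mm when home.
- brown_slide (a joint): how far the very dark brown walnut rosette is pressed in, m: starts between 0 and 0.003 (standing proud), 0.010 is fully home. It resists with about 3 N of friction on the way and stays where it is left; the dowel's bed gives 1 mm per 3 N under load (up to 8 mm) and springs back, so at home it firms up softly.
- timer: glue timer, grey plastic box fixed on the bench, 85 (its x) x 160 (its y) x 30 mm high, a dark display in its +x half (far from the robot). Origin: centre of the underside. The green button is at x -12, y +52 mm, the red one at x -12, y -52 mm.
- start_base: green start button of the timer with its black collar 44 mm across, 12 mm high; origin at the collar's underside, on the timer's top.
- start_top (a point): centre of the green button's top, 28 mm across, 52 mm above the bench when not pressed; moves with it.
- start (a joint): green button: 0 up, 0.006 fully down, m; spring, about 5 N fully down, comes back up when let go. The timer starts at 0.004.
- stop_top (a point): centre of the red stop button's top, same size and height as the green; not to be pressed.
- stop (a joint): red button: 0 up, 0.006 fully down, m.
- cork: loose bystander: cork sanding block 38 (its x) x 85 x 30 mm high, lying in the frame's opening; origin at the centre of its underside.
- jar: loose bystander: glass jar of red bole, 60 mm across, 70 mm high, upright; origin at the centre of its underside.
- gouge: loose bystander: carving tool with pale wooden handle and thin steel shank, 210 mm long, lying; origin on the underside near its middle.
- brush: loose bystander: flat brush 42 mm wide with wooden handle, 200 mm long, lying; origin on the underside near its middle.
- book: loose bystander: red book of gold leaf, 85 x 85 x 12 mm, lying flat; origin at the centre of its underside.
Not all that is in view belongs to the job. Of the things shaped like the timer, the grey one is meant.

How it is judged (in metres and radians):
On the way, in this order (a step that is already met when the one before it is completed fails the run):
1. the white rosette is pressed home (within 1.5 mm) (value of joint white_slide above 0.0085 m), for 0.2 s.
2. the green button is pressed with the rosette home (value of joint start above 0.004 m and value of joint white_slide above 0.0085 m), for 0.05 s.
At the end, for the whole second after the job is handed in: The white rosette is home (pressed in at least 8.5 of 10 mm), the timer's buttons are both up again, the other three rosettes stand within 2.5 mm of where they were, and the cork, jar, gouge, brush and book rest within 12 mm of where they were (value of joint white_slide above 0.0085 m and value of joint each of start, stop below 0.0015 m and distance of each of red_top, gold_top, brown_top from where it was at the start of the episode below 0.0025 m and distance of each of cork, jar, gouge, brush, book from where it was at the start of the episode below 0.012 m and linear speed of each of cork, jar, gouge, brush, book below 0.02 m/s); the robot touches nothing.
It fails at once if another rosette was touched or pushed in (distance of any of red_top, gold_top, brown_top from where it was at the start of the episode above 0.0025 m or contact force between any of the arm, the fingers and red above 1.5 N or contact force between any of the arm, the fingers and gold above 1.5 N or contact force between any of the arm, the fingers and brown above 1.5 N).
It fails at once if the white rosette was pressed with more than 30 N (contact force between anything else and white above 30 N).
It fails at once if the white rosette was pulled up out of its socket (value of joint white_slide below -0.003 m).
It fails at once if the red button was pressed, or the green one before the white rosette was home (value of joint stop above 0.0015 m or (value of joint start above 0.003 m and not (value of joint white_slide above 0.0085 m))).
It fails at once if a loose bystander (cork, jar, gouge, brush or book) was moved or lifted by more than 12 mm (distance of any of cork, jar, gouge, brush, book from where it was at the start of the episode above 0.012 m).
It also fails if it takes over 42 s, if anything falls off the work surface, if the arm or the gripper's body presses on something with over 40 N, if the wrist force passes 120 N, or if a joint passes its speed limit or range.

## Working session

There is one attempt and no reset: what is moved stays moved. The work goes in short steps, Python scripts to look and compute and a shell command to move; the robot and the scene stay as the last step left them, time stands still between calls to the robot, and variables do not carry over. Pictures are saved under pics/ and viewed, at most 10 in all, crops included, and the job is handed in when it is done.

```bash
mkdir -p pics; cat > h.py <<'E'
import numpy as np, cv2
from cell import observe, viewer, robot
from scipy.spatial.transform import Rotation as R
def rot(c):
    a=np.array(c["attitude"],float)
    return a if a.shape==(3,3) else R.from_euler('xyz',a,degrees=True).as_matrix()
def ray(c,px):
    r,q=px
    u=cv2.undistortPoints(np.array([[[q,r]]],float),np.array(c["intrinsics"],float),np.array(c["D"],float))[0,0]
    return np.array([u[0],u[1],1.])
def at_depth(c,px):
    r,q=int(round(px[0])),int(round(px[1])); p=c["z_map"][max(r-1,0):r+2,max(q-1,0):q+2]; p=p[p>0]
    if not len(p): return None
    return np.array(c["origin"])+rot(c)@(ray(c,px)*np.median(p))
def at_z(c,px,z):
    d=rot(c)@ray(c,px); o=np.array(c["origin"]); return o+d*(z-o[2])/d[2]
E
python3 - <<'E'
from h import *
np.set_printoptions(precision=1,suppress=True)
for n in("scene","top"):
    c=viewer.capture(n); cv2.imwrite(f"pics/{n}0.png",c["img"][:,:,::-1]); print(n,c["origin"],c["attitude"])
    for q in("white_top","red_top","gold_top","brown_top","start_top","stop_top","timer","frame","jar"):
        for d in viewer.pinpoint(c,q)[:3]: print(q,round(d["p"],2),np.array(d["pixel"]),at_depth(c,d["pixel"]))
print(observe())
E
```

```text
scene [1061.   196.9 1026.2] [-148.4   -0.6  118.3]
white_top 0.7 [182.1 333.9] [458.6 -56.4  57.2]
white_top 0.65 [229.6 356.3] [563.6  76.   27.3]
white_top 0.29 [221.1 402.6] [483.4 191.6  54.4]
red_top 0.44 [221.1 305.5] [626.4 -67.1  58. ]
red_top 0.38 [221.5 407.3] [479.6 204.9  57.4]
gold_top 0.67 [260.  383.5] [628.2 189.5  55.6]
brown_top 0.44 [222.5 404.7] [485.3 199.1  55.3]
start_top 0.59 [135.7 200.4] [ 504.9 -564.9   50.5]
start_top 0.57 [118.  274.5] [ 306.8 -377.3   50.7]
start_top 0.53 [166.7 257.5] [ 517.  -314.2   41.9]
stop_top 0.63 [115.1 247.7] [ 340.3 -473.6   48.9]
stop_top 0.59 [127.9 305.2] [ 295.5 -254.5   51.2]
stop_top 0.54 [156.  230.6] [ 527.6 -416.    50. ]
timer 0.8 [138.1 316.6] [ 300.8 -204.9   28.8]
timer 0.78 [142. 192.] [ 531.1 -589.5   29.7]
timer 0.73 [129.1 267.7] [ 350.5 -381.3   31.1]
frame 0.79 [227.1 354.1] [560.   66.6  29.3]
frame 0.37 [165.5 260.5] [ 508.7 -307.4   43.3]
frame 0.24 [156.7 229.3] [ 531.8 -418.6   49.2]
jar 0.75 [188.4 331.5] [483.4 -52.4  56.4]
jar 0.67 [202.9 225.3] [ 686.  -324.2   45.4]
top [ 212.7  -58.8 1556.5] [-16
[... 564 characters left out ...]
top_top 0.53 [242.9 457.5] [ 353.3 -475.8   50.2]
timer 0.96 [252.7 436.1] [ 329.2 -410.9   32.3]
timer 0.88 [269.  371.5] [ 292.6 -207.6   30.6]
timer 0.7 [192.  414.4] [ 524.7 -363.3   30.6]
frame 0.66 [131.5 271.4] [764.2  83.    3.4]
jar 0.61 [149.8 405.1] [ 653.3 -339.9   70.7]
{'time': 1.0, 'joint_positions': array([-75.6,  16.4,  90.3,   0. ,  73.3,  -8.6]), 'qd': array([ 0. ,  0. , -0. ,  0.1,  0. , -0. ]), 'joint_torque': array([  0. , -40.6, -29.3,  -0. ,   0. ,   0. ]), 'ee_pos': array([ 264. , -621.2,  231.3]), 'tcp_rot': array([180.,  -0.,  23.]), 'contact_force': array([ 0.4,  0.4, -0.1]), 'moment': array([-0. , -0. , -0.1]), 'gripper_force': 0.0, 'opening': 1.0046466912134036}
```

```bash
python3 - <<'E'
import cv2
a=cv2.imread("pics/scene0.png");cv2.imwrite("pics/sc_crop.png",cv2.resize(a[80:330,150:470],(768,600),interpolation=3))
a=cv2.imread("pics/top0.png");cv2.imwrite("pics/top_crop.png",cv2.resize(a[110:310,170:540],(800,432),interpolation=3))
E
```

```text
(no output)
```

View pics/sc_crop.png

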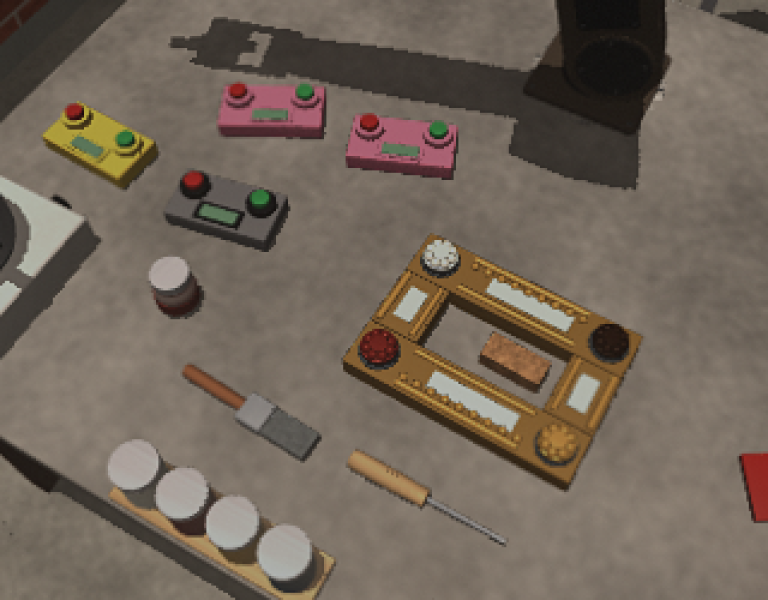

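View pics/top_crop.png

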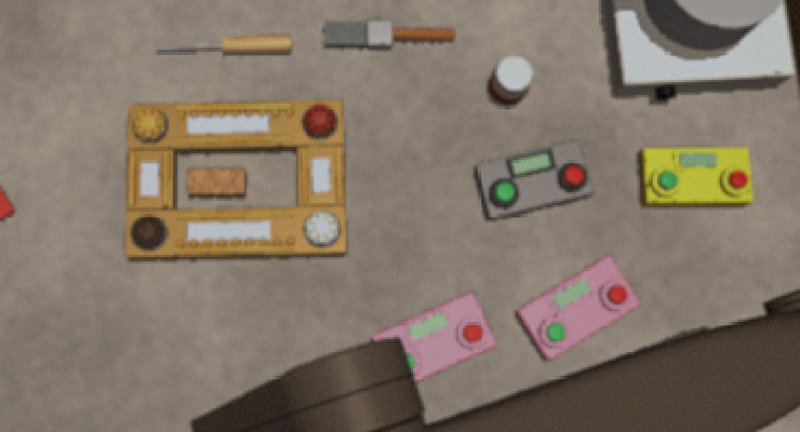

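Both views show the white rosette at the near right corner (scene pixel row 186, col 333; top 215, 319). The grey timer's green button is at scene (163, 258) and top (199, 404), and its red button at top (191, 435). The pink and yellow timers are decoys. I'll refine these by colour blobs and triangulate.

```bash
python3 - <<'E'
from h import *
np.set_printoptions(precision=1,suppress=True)
seeds={"white":((186,333),(215,319)),"green":((163,258),(199,404)),"redb":((156,231),(191,435))}
cs={n:viewer.capture(n) for n in("scene","top")}
def blob(c,s,k,rad=12):
    im=c["img"].astype(int);r,g,b=im[...,0],im[...,1],im[...,2]
    m={"white":(im.min(2)>115),"green":(g>r+35)&(g>b+25),"redb":(r>g+60)&(r>b+60)}[k]
    Y,X=np.mgrid[:400,:640]; m=m&(np.hypot(Y-s[0],X-s[1])<rad)
    return (Y[m].mean(),X[m].mean()),m
for k,ss in seeds.items():
    A=np.zeros((3,3));B=np.zeros(3);out=[]
    for n,s in zip(cs,ss):
        c=cs[n];p,m=blob(c,s,k)
        print(k,n,np.array(p),m.sum(),"box",np.argwhere(m).min(0),np.argwhere(m).max(0),at_depth(c,p),at_z(c,p,{"white":55,"green":52,"redb":52}[k]))
        d=rot(c)@ray(c,p);d/=np.linalg.norm(d);P=np.eye(3)-np.outer(d,d);A+=P;B+=P@np.array(c["origin"])
        # depth top
        z=[at_depth(c,q) for q in np.argwhere(m)];z=np.array([q for q in z if q is not None]);print("  z pct",np.percentile(z[:,2],[10,50,75,90]), z.mean(0))
    print("  TRI",np.linalg.solve(A,B))
E
```

```text
white scene [185.7 333.2] 122 box [180 327] [192 340] [471.7 -52.1  57. ] [470.5 -52.6  55. ]
  z pct [50.  56.1 56.8 57.7] [470.4 -52.7  54.9]
white top [214.7 318.4] 179 box [208 311] [222 325] [466.4 -55.7  58.9] [467.  -55.7  55. ]
  z pct [49.6 56.2 57.9 58.8] [467.1 -55.7  54.7]
  TRI [467.6 -54.8  49.8]
green scene [161.7 257.8] 38 box [159 254] [164 261] [ 504.9 -319.3   52.5] [ 504.6 -319.5   52. ]
  z pct [47.9 50.1 50.8 51.5] [ 503.4 -320.7   49.9]
green top [198.2 403.1] 66 box [194 399] [202 407] [ 503.1 -321.7   51.7] [ 503.  -321.7   52. ]
  z pct [46.7 50.8 51.8 52.2] [ 503.4 -322.    50. ]
  TRI [ 503.3 -321.6   49.3]
redb scene [154.3 229.9] 37 box [152 227] [157 233] [ 523.3 -421.6   50.9] [ 523.9 -420.9   52. ]
  z pct [46.2 49.4 50.6 51. ] [ 522.2 -422.8   49. ]
redb top [190.7 435.1] 63 box [187 431] [195 439] [ 520.5 -424.4   51.8] [ 520.4 -424.3   52. ]
  z pct [47.4 50.9 51.7 53. ] [ 520.8 -424.7   50.3]
  TRI [ 521.2 -425.    46.7]
```

```bash
python3 -m crank '[[0.57,-0.61,0,0,0,0,-1],[0.57,-0.61,0,0,0,0,-1],[0.57,-0.61,0,0,0,0,-1],[0.57,-0.61,0,0,0,0,-1],[0.57,-0.61,0,0,0,0,-1],[0.57,-0.61,0,0,0,0,-1],[0.57,-0.61,0,0,0,0,-1],[0.57,-0.61,0,0,0,0,-1]]' && python3 -m crank '[[0.57,-0.61,0,0,0,0,-1],[0.57,-0.61,0,0,0,0,-1],[0.57,-0.61,0.3,0,0,0,-1],[0.57,-0.61,0.5,0,0,0,-1],[0,0,0.5,0,0,0,-1],[0,0,0,0,0,0,-1],[0,0,0,0,0,0,-1]]'
```

```text
time: 2.1
ee_pos: [401.7, -243.2, 231.7]
tcp_rot: [180.0, -0.0, 23.0]
contact_force: [0.4, -0.7, -0.4]
opening: -0.001
gripper_force: 0.0
time: 2.98
ee_pos: [470.6, -57.1, 154.6]
tcp_rot: [179.9, -0.1, 23.0]
contact_force: [-0.1, -0.1, 0.2]
opening: 0.001
gripper_force: 0.0
```

```bash
python3 -m crank '[[-0.014,-0.053,0.5,0,0,0,-1],[0,0,0.6,0,0,0,-1],[0,0,0,0,0,0,-1],[0,0,0,0,0,0,-1]]'; python3 - <<'E'
from h import *
np.set_printoptions(precision=1,suppress=True)
out=[]
for n,(r,q) in(("scene",(180,333)),("top",(214,318))):
    c=viewer.capture(n); out.append(cv2.resize(c["img"][r-30:r+30,q-30:q+30,::-1],(400,400),interpolation=3))
    o=np.array(observe()["ee_pos"]); P=(rot(c).T@(o-np.array(c["origin"])))
    u=cv2.projectPoints(P[None],np.zeros(3),np.zeros(3),np.array(c["intrinsics"],float),np.array(c["D"],float))[0][0,0]
    print(n,"TCP px crop",(u-[q-30,r-30])*400/60)
cv2.imwrite("pics/near.png",np.hstack(out)); print(observe()["ee_pos"])
E
```

```text
time: 3.48
ee_pos: [469.4, -54.9, 89.5]
tcp_rot: [179.9, -0.1, 23.0]
contact_force: [0.1, -0.1, -0.0]
opening: -0.0
gripper_force: 0.0
scene TCP px crop [201.6 193.8]
top TCP px crop [199.5 186.5]
[469.6 -54.7  89.7]
```

View pics/near.png

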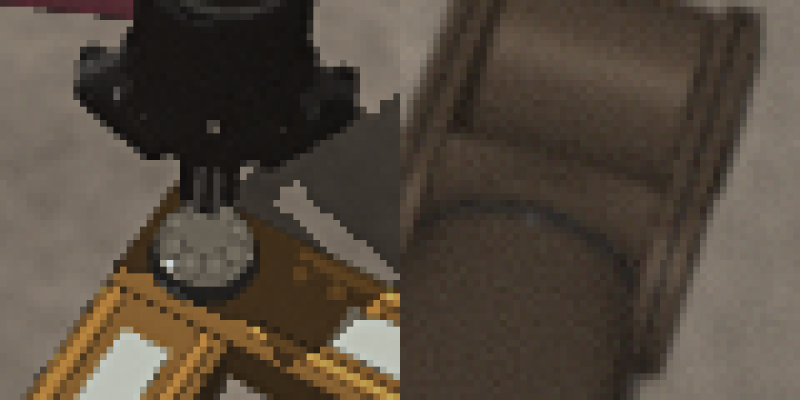

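The scene view shows the shut fingertips (crop 210, 212) directly over the rosette boss. Next: descend to just above it, then press in small steps.

```bash
python3 -m crank '[[0,0,0.2,0,0,0,-1],[0,0,0.2,0,0,0,-1],[0,0,0,0,0,0,-1],[0,0,0.05,0,0,0,-1],[0,0,0.05,0,0,0,-1],[0,0,0,0,0,0,-1]]'; python3 -m crank '[[0,0,0.05,0,0,0,-1],[0,0,0.05,0,0,0,-1],[0,0,0,0,0,0,-1]]'
```

```text
time: 4.32
ee_pos: [468.2, -54.0, 57.6]
tcp_rot: [180.0, -0.0, 23.0]
contact_force: [0.2, -0.5, 1.7]
opening: 0.003
gripper_force: 0.7
time: 4.7
ee_pos: [468.2, -54.0, 51.3]
tcp_rot: [180.0, -0.0, 23.0]
contact_force: [0.9, -0.7, 2.6]
opening: -0.001
gripper_force: 1.1
```

```bash
for i in 1; do python3 -m crank '[[0,0,0.03,0,0,0,-1],[0,0,0,0,0,0,-1]]'; python3 -m crank '[[0,0,0.03,0,0,0,-1],[0,0,0,0,0,0,-1]]'; done
```

```text
time: 4.95
ee_pos: [468.2, -54.0, 49.6]
tcp_rot: [180.0, -0.0, 23.0]
contact_force: [1.2, 0.1, 2.0]
opening: -0.002
gripper_force: 1.2
time: 5.2
ee_pos: [468.2, -54.0, 47.8]
tcp_rot: [180.0, -0.0, 23.0]
contact_force: [1.5, -0.5, 3.7]
opening: 0.002
gripper_force: 1.5
```

```bash
python3 -m crank '[[0,0,0.03,0,0,0,-1],[0,0,0,0,0,0,-1]]'; python3 -m crank '[[0,0,0.02,0,0,0,-1],[0,0,0,0,0,0,-1]]'
```

```text
time: 5.45
ee_pos: [468.3, -54.0, 46.5]
tcp_rot: [180.0, -0.0, 23.0]
contact_force: [-1.2, 0.4, 6.6]
opening: -0.002
gripper_force: 3.4
time: 5.7
ee_pos: [468.3, -54.0, 45.7]
tcp_rot: [180.0, 0.0, 23.0]
contact_force: [-2.0, 0.1, 9.0]
opening: -0.004
gripper_force: 4.6
```

The force is rising at about 3 N/mm, which means the bed has been reached. One more small push, a hold, then lift.

```bash
python3 -m crank '[[0,0,0.03,0,0,0,-1],[0,0,0,0,0,0,-1],[0,0,0,0,0,0,-1],[0,0,0,0,0,0,-1]]'; python3 -m crank '[[0,0,-0.05,0,0,0,-1],[0,0,-0.1,0,0,0,-1],[0,0,-0.5,0,0,0,-1],[0,0,-0.8,0,0,0,-1],[0,0,0,0,0,0,-1]]'
```

```text
time: 6.2
ee_pos: [468.4, -54.0, 44.5]
tcp_rot: [-180.0, 0.0, 23.0]
contact_force: [-3.5, 1.5, 13.0]
opening: -0.001
gripper_force: 6.3
time: 6.82
ee_pos: [470.1, -54.7, 133.3]
tcp_rot: [179.7, -0.3, 23.0]
contact_force: [0.2, 1.2, 0.3]
opening: 0.004
gripper_force: 0.0
```

```bash
python3 -m crank '[[-0.2,0.72,0,0,0,0,-1],[-0.2,0.72,0,0,0,0,-1],[-0.2,0.72,0,0,0,0,-1],[-0.2,0.72,0,0,0,0,-1],[-0.2,0.72,0,0,0,0,-1],[-0.2,0.72,0,0,0,0,-1],[0,0,0.5,0,0,0,-1],[0,0,0,0,0,0,-1]]'; python3 -m crank '[[0,0,0,0,0,0,-1]]'; python3 - <<'E'
from h import *
c=viewer.capture("scene"); im=c["img"].astype(int)
Y,X=np.mgrid[:400,:640];m=(im.min(2)>115)&(np.hypot(Y-186,X-333)<12)
z=np.array([at_depth(c,q) for q in np.argwhere(m)])[:,2];print(m.sum(),Y[m].mean(),X[m].mean(),np.percentile(z,[10,50,75,90]))
cv2.imwrite("pics/green.png",np.hstack([cv2.resize(c["img"][a-30:a+30,b-30:b+30,::-1],(400,400),interpolation=3) for a,b in((160,258),(186,333))]))
E
```

```text
time: 7.82
ee_pos: [500.1, -318.8, 95.1]
tcp_rot: [-179.5, 0.2, 23.0]
contact_force: [0.4, 0.8, -0.5]
opening: -0.001
gripper_force: 0.0
time: 7.95
ee_pos: [502.5, -319.8, 99.2]
tcp_rot: [-179.9, 0.1, 23.1]
contact_force: [-0.8, 0.3, 0.7]
opening: 0.003
gripper_force: 0.0
127 187.38582677165354 333.3543307086614 [40.06136975 46.38769407 47.26290864 47.71698348]
```

View pics/green.png

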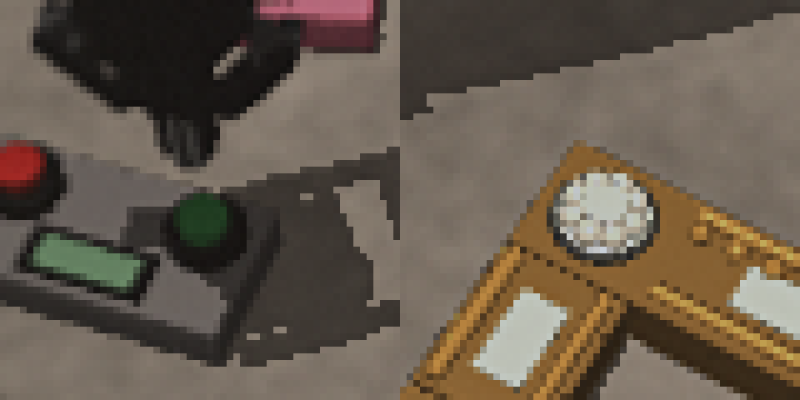

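```bash
python3 -m crank '[[0,0,0,0,0,0,-1],[0,0,0,0,0,0,-1]]'; python3 - <<'E'
from h import *
c=viewer.capture("scene");o=np.array(observe()["ee_pos"])
for o in (o,np.array([503.5,-321,52])):
    P=(rot(c).T@(o-np.array(c["origin"])))
    u=cv2.projectPoints(P[None],np.zeros(3),np.zeros(3),np.array(c["intrinsics"],float),np.array(c["D"],float))[0][0,0]
    print("crop px",o,(u-[228,130])*400/60)
E
```

```text
time: 8.25
ee_pos: [503.5, -320.6, 100.9]
tcp_rot: [179.9, -0.0, 23.1]
contact_force: [0.6, 0.0, -0.9]
opening: -0.001
gripper_force: 0.0
crop px [ 503.39790727 -320.58211675  100.71698911] [185.58540757 148.43685977]
crop px [ 503.5 -321.    52. ] [197.59005687 208.72083492]
```

```bash
python3 -m crank '[[0,0,0.3,0,0,0,-1],[0,0,0.3,0,0,0,-1],[0,0,0.1,0,0,0,-1],[0,0,0,0,0,0,-1],[0,0,0,0,0,0,-1]]'; python3 -m crank '[[0,0,0.05,0,0,0,-1],[0,0,0.05,0,0,0,-1],[0,0,0.04,0,0,0,-1],[0,0,0,0,0,0,-1]]'
```

```text
time: 8.93
ee_pos: [503.3, -320.9, 58.3]
tcp_rot: [180.0, -0.0, 23.0]
contact_force: [-0.1, -0.1, 1.2]
opening: 0.001
gripper_force: 0.0
time: 9.43
ee_pos: [503.2, -320.8, 49.9]
tcp_rot: [180.0, -0.0, 23.0]
contact_force: [0.2, 0.1, 2.4]
opening: -0.003
gripper_force: 1.3
```

```bash
python3 -m crank '[[0,0,0.04,0,0,0,-1],[0,0,0,0,0,0,-1]]'; python3 -m crank '[[0,0,0.03,0,0,0,-1],[0,0,0,0,0,0,-1]]'
```

```text
time: 9.68
ee_pos: [503.3, -320.8, 47.5]
tcp_rot: [180.0, -0.0, 23.0]
contact_force: [-0.4, 0.6, 5.6]
opening: -0.006
gripper_force: 2.0
time: 9.93
ee_pos: [503.3, -320.9, 46.0]
tcp_rot: [180.0, -0.0, 23.0]
contact_force: [-0.9, 1.4, 6.1]
opening: 0.003
gripper_force: 3.2
```

```bash
python3 -m crank '[[0,0,0.03,0,0,0,-1],[0,0,0,0,0,0,-1],[0,0,0,0,0,0,-1]]'
```

```text
time: 10.3
ee_pos: [503.4, -320.9, 45.9]
tcp_rot: [-180.0, 0.0, 23.0]
contact_force: [-5.0, 3.7, 14.1]
opening: -0.002
gripper_force: 7.1
```

The button is at its hard stop (z holds at 46 while the force rises). Withdrawing.

```bash
python3 -m crank '[[0,0,-0.1,0,0,0,-1],[0,0,-0.3,0,0,0,-1],[0,0,-0.8,0,0,0,-1],[0,0,-0.8,0,0,0,-1],[0,0,-0.8,0,0,0,-1],[0,0,0,0,0,0,-1],[0,0,0,0,0,0,-1],[0,0,0,0,0,0,-1]]'; python3 - <<'E'
from h import *
c=viewer.capture("scene"); cv2.imwrite("pics/end.png",cv2.resize(c["img"][80:330,150:470,::-1],(768,600),interpolation=3))
E
```

```text
time: 11.3
ee_pos: [502.1, -319.8, 209.3]
tcp_rot: [-179.8, 0.1, 23.0]
contact_force: [-0.1, 0.8, -0.7]
opening: -0.001
gripper_force: 0.0
```

View pics/end.png

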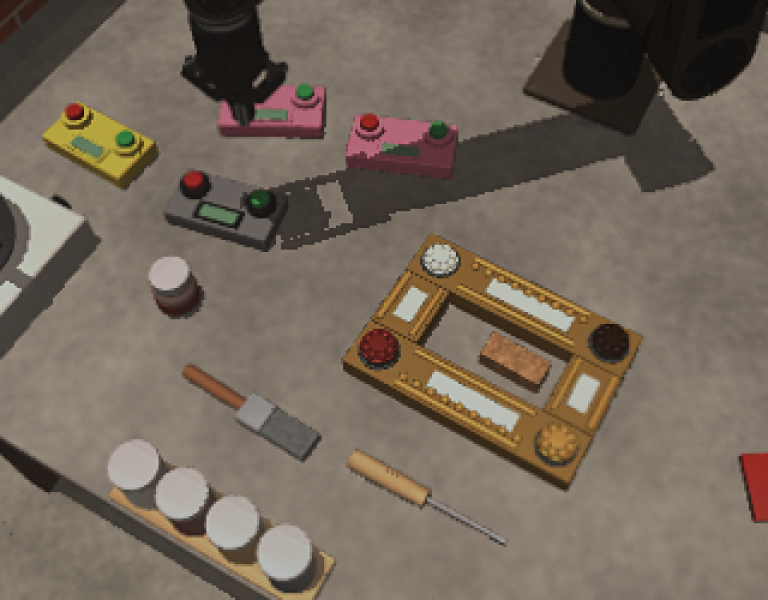

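The arm is clear, the white rosette (crop 440, 260) sits flush, the green button (260, 202) is up, and nothing else has moved.

```bash
python3 -c "from cell import robot; print(robot.job_done())"
```

```text
the job is handed in; nothing more can be done
None
```

I pressed the white rosette home (its top dropped about 10 mm, 13 N peak reading), pushed the grey timer's green button to its stop, withdrew the arm and handed the job in; the last picture shows nothing else moved, and no verdict was returned.

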